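# Tip the wheel set into the parts bin, raise the camera post and hold it

## Task

Carry the steel tray to the green parts bin, tip its four skateboard wheels into the bin from just above the rim, and set the empty tray back down flat on the bench. Then squeeze the release paddle in the hand grip of the camera post, pull the post straight up to its second stop (fully extended), and finish there with the gripper still closed on the grip, holding the camera up steady for the kit photo. Leave the bare truck, the kingpin nut and the pivot cup where they lie.

Things in the scene. Friction and masses are not known exactly. Their poses are not given: they have to be found in the camera images.
- tray_grip (a point): Centre of the black grip on the raised back of the loose steel tray: an upright slab 12 mm thick (x), 84 mm wide (y), 40 mm high (z), to be pinched from above across its 12 mm. 66 mm above the bench (underside 46) when the tray stands flat. z up out of the tray, x level from tray to its back. Tray with wheels about 0.46 kg, its centre of mass about 60 mm in front (-x) of the grip: grip it with 40 N or more
- tray_floor (a point): Middle of the upper side of the tray floor, 60.5 mm in front (-x) of tray_grip and 62 mm below it. Floor 125 mm (x) by 150 mm (y), 4 mm thick; walls at back and sides 4 mm thick, 30 mm high; the front (-x) has a sloped pouring lip, no wall. The wheels lie flat in it, tops 34 mm above the bench; with the lip downmost and the tray tipped 55 to 60 degrees they slide out. Axes as tray_grip
- tray_lip (a point): Middle of the edge of the tray's pouring lip: 147.5 mm in front (-x) of tray_grip and 54 mm below it in the tray's own frame (12 mm above the bench when the tray stands). Axes as tray_grip
- wheel1_center (a point): Centre of one of four identical sky-blue urethane wheels, 50 mm diameter, 30 mm wide, about 65 g, hard and solid, first lying flat in the tray, two by two; z is the wheel's axle axis
- wheel2_center (a point): Centre of one of four identical sky-blue urethane wheels, 50 mm diameter, 30 mm wide, about 65 g, hard and solid, first lying flat in the tray, two by two; z is the wheel's axle axis
- wheel3_center (a point): Centre of one of four identical sky-blue urethane wheels, 50 mm diameter, 30 mm wide, about 65 g, hard and solid, first lying flat in the tray, two by two; z is the wheel's axle axis
- wheel4_center (a point): Centre of one of four identical sky-blue urethane wheels, 50 mm diameter, 30 mm wide, about 65 g, hard and solid, first lying flat in the tray, two by two; z is the wheel's axle axis
- bin: Green plastic parts bin fixed to the bench, open at the top. Origin: centre of its underside, on the bench. 220 mm in x, 240 mm in y, 110 mm high, walls and floor 4 mm. x points away from the robot at yaw 0. Its green flap lid, hinged on the +x rim, stands folded back beyond it, leaning away from the opening, up to 280 mm above the bench
- post: Base of the camera post, bolted to the bench; origin: centre of its underside, on the bench. Round steel foot 120 mm across, 12 mm thick, then a vertical aluminium tube 40 mm across (collar 48) up to 166 mm, with three small lock holes on its +y side. z up; +y is the side of the release paddle, +x the side to which the camera arm reaches. The mast telescopes straight up out of the tube
- post_grip (a point): Centre of the black hand grip on top of the mast; rises with the mast: 212 mm above the bench at first, 322 mm at the second stop; axes as post. An upright block 34 mm (x) by 30 mm (y) by 52 mm high, centred here. Below it is a head 42 x 34 mm, and an arm with a small camera 80 to 162 mm out along +x, its top 7 mm below this point
- paddle (a point): Middle of the outer face of the release paddle: plain aluminium plate 18 mm wide, 32 mm high in the grip's +y face, 22 mm from post_grip along y when out, 17 mm when fully in. Pinching grip and paddle together along y, from above, at this height presses it: 37 mm over both when out, 32 mm squeezed; a grip of 20 N or more keeps it in. Axes as post
- mast (a joint): How far the mast is drawn up out of the tube, m: 0 stowed, 0.055 first stop, 0.110 second stop, 0.111 hard end of travel. A spring tooth locks it at 0, 0.055 and 0.110 both ways when the paddle is out; with the paddle kept in it slides past the first stop (about 5 N to lift); let go between stops it stays there or sinks, unlocked
- release (a joint): How far the release paddle is pressed in, m: 0 out, 0.005 fully in; the lock is free beyond 0.0035. It springs back; needs 4 N to start and 8 N to go fully in
- truck: Bare aluminium skateboard truck, loose, 190 mm along its axle (y), 80 mm baseplate in x, 50 mm high; origin: centre of its underside. Not to be disturbed
- nut: Steel kingpin nut, loose, 19 mm across, 10 mm high; origin: centre of its underside. Not to be disturbed
- cup: Black nylon pivot cup, loose, 24 mm across, 14 mm high; origin: centre of its underside. Not to be disturbed
Not all that is in view belongs to the job. Of the things that look like the post, the smaller one is meant.

How it is judged:
By the outcome, as a careful person would: the job done as asked, in the order asked, and still so for the second after the job is handed in, while the arm keeps its last pose, push and grip.
It also fails if it takes over 69 s, if anything falls off the work surface, if the arm or the gripper's body presses on something with over 40 N, if the wrist force passes 120 N, or if a joint passes its speed limit or range.

## Robot

A 7-joint arm with a two-finger parallel gripper is mounted at the origin on the work surface. World frame = base frame: x ahead of the robot, y to its left, z up, the work surface at z = 0. Lengths are in m, angles in rad, forces in N, time in s.
With the tool pointing down it reaches from about 0.4 to 0.9 m from the base axis. Payload 5.6 kg.
Tool frame: the origin (TCP) lies on the centre line of the jaws, within the pads' length; the fingertips stand 19 mm ahead of it and the grasp point (between the pads) is the TCP; z points along the fingers, y is the line along which they close (so a half turn about z gives the same grasp; the last joint's range is limited). The gripper opens to 92 mm and grips with 3 to 60 N. Pads are 20 mm wide; open, the fingers measure 128 mm over their backs; the gripper's body (75 mm by 189 mm) begins 69 mm behind the grasp point.
Start: joints at [1.071, 0.468, -0.012, 1.603, 0.006, 1.071, -0.056], TCP at [0.287, -0.583, 0.234] pointing down, gripper open.
Joint ranges: [-2.53, 2.53], [-0.31, 2.02], [-1.57, 1.55], [0.28, 2.44], [-1.29, 4.43], [0.15, 1.84], [-2.92, 2.92]. Speed limits (rad/s): [2.57, 2.57, 3.14, 3.14, 3.14, 3.14, 3.14].

## Interface

Orientations are given as a rotation vector (axis times angle).
In Python, from station import env gives the robot as it stands.
- The arm moves only by the tool step_arm, never from a script. Its argument "series" is a list of rows, each an object with "hand": the opening, from 0 (shut) to 1 (fully open); "linear": the shift along the tool's x, y, z in m, a list of three; "roll": the turn about the tool's z in units of 6 degrees (1.0 is 6 degrees). A call has 1 to 5 rows; each row is the pose to reach, as a shift and turn from the pose commanded when the call began, along the tool's axes at that moment; what a row does not reach only later rows make up. A row lasts 1/12 s, in which the tool goes at most 41.7 mm and 7.16 degrees, less where a joint would pass 70% of its speed; a pose out of reach is approached as far as the arm can. A call with a gripper value outside its range is refused whole. The fingers move at their own pace and stop on an object; "newtons" is the grip in N (left out, the last holds). Time passes only in rows, so rows that repeat a pose let the fingers close. It gives the time, the measured TCP pose, the force, the opening and the grip force at its end, in the units of the state.
- env.read_state(): the state, without advancing time (a new reading comes with each control period).
- env.snapshot(name): name is "side" or "top"; returns (picture, depth): 480x640x3 uint8, blue, green, red; 480x640 float32, m along the optical axis (not along the pixel's ray), 0 where there is no reading.
- env.camera_params(name): a dict with "fov_y" (degrees; the focal length in pixels is half the picture's height over the tangent of half this angle, whatever the lens; pixels are square), "cx", "cy" (the principal point, pixels), "k1" (the pictures are not rectified: a ray, as slopes to the right and down, at radius r is drawn at 1 + k1 r^2 times it, then the intrinsics apply), "extrinsics" (4x4, takes a point from camera to world coordinates). Camera axes: x right, y up, looking along -z (the intrinsics and any distortion apply to the point x, -y, -z); pixel columns grow to the right and rows downward; lengths in m; the calibration is good to about 2 mm. A picture is of the moment at which its call begins. camera_params takes no time and is no camera call.
- env.sign_off(): hands the job in; it is judged then, once.
Trained networks look in the newest picture that a camera, given by its name, has taken for a name from the list of things; names that differ only in an ending like _2 or _b are one class to them, and where a whole thing is asked for, a point or a joint stands for the part that bears it (a point fixed in the world has none). Each returns a list of dicts, best first, with "conf" (0 to 1); they miss things now and then, are a little off and sometimes report something else, mostly with a low value. They report only what shows in the picture. A call takes as long as a camera call. They do not tell look-alikes from the thing itself.
- env.look_for(camera, name): "pixel" ([column, row] in pixels, amid what is visible of it).
- env.outline_of(camera, name): "mask" (480x640 bool, what is visible of it) and "pixel" ([column, row] in pixels, amid what is visible of it).
The state is a dict: "time_s": time; "joint_positions": joint angles; "dq": joint speeds; "joint_efforts": joint torques, N m; "eef_pos": TCP position; "ee_rot": TCP orientation; "force": force on the tool from outside, world axes, zero at the start; "torque": the same for the moment, N m; "grip_width": finger opening in m; "gripper_force": force on a finger pad.
Only numpy, scipy, OpenCV 4.12 (cv2) and the standard library are available. Lean on these libraries where they do the work, as an engineer would, in place of code of your own. Each camera call takes 0.05 s, during which the arm holds its last target. There are 200 camera calls.

## Working session

There is one attempt and no reset: what is moved stays moved. The work goes in short steps, Python scripts to look and compute and a tool call to move; the robot and the scene stay as the last step left them, time stands still between calls to the robot, and variables do not carry over. Pictures are saved under pics/ and viewed, at most 10 in all, crops included, and the job is handed in when it is done.

Besides the shell and the picture viewer there is one more tool, called after "Call:" as name([rows], argument=value, ...), one row to a line, values as JSON. step_arm: Moves the arm, as the interface text tells. Its arguments: {"type":"object","properties":{"series":{"type":"array"},"newtons":{"type":"number"}},"required":["series"]}

```bash
ls; mkdir -p pics
cat > h.py <<'E'
import numpy as np, cv2
from station import env
from scipy.spatial.transform import Rotation as R
def snap(n):
    return env.snapshot(n)
def K(n):
    p=env.camera_params(n); f=240/np.tan(np.radians(p["fov_y"])/2); return p,f
def pts(n,px,d):
    """pixels Nx2 (col,row), depths N -> world Nx3"""
    p,f=K(n); px=np.asarray(px,float).reshape(-1,1,2)
    Km=np.array([[f,0,p["cx"]],[0,f,p["cy"]],[0,0,1]])
    u=cv2.undistortPoints(px,Km,np.array([p["k1"],0,0,0.]))[:,0]
    d=np.asarray(d,float).reshape(-1)
    c=np.c_[u[:,0]*d,-u[:,1]*d,-d,np.ones(len(d))]
    return (c@np.asarray(p["extrinsics"]).T)[:,:3]
def cloud(n,depth):
    v,u=np.mgrid[0:480,0:640]
    return pts(n,np.c_[u.ravel(),v.ravel()],depth.ravel()).reshape(480,640,3)
E
python3 - <<'E'
from h import *
s=env.read_state(); print(s)
for n in("side","top"):
    im,d=snap(n); cv2.imwrite(f"pics/{n}0.png",im); np.save(f"{n}0.npy",d); 
    p=env.camera_params(n); print(p)
E
```

```text
pics
{'time_s': 0.0, 'joint_positions': array([ 1.07101475,  0.46837519, -0.01160471,  1.60363536,  0.0060059 ,
        1.07135607, -0.05630728]), 'dq': array([-0.00011048,  0.00105321,  0.00057881,  0.00048829,  0.00129369,
       -0.00169303, -0.00010555]), 'joint_efforts': array([-3.75956815e-04, -5.20570457e+01, -1.30020676e-02, -2.43748051e+01,
       -5.67113527e-02,  1.73704937e-02,  1.54433128e-04]), 'eef_pos': array([ 0.28638819, -0.58289999,  0.23263673]), 'ee_rot': array([-3.05841719e+00, -7.10811125e-01,  8.09910825e-04]), 'force': array([-0.02752516,  0.29703269, -0.00888617]), 'torque': array([-0.00798959,  0.02500361,  0.01401146]), 'gripper_force': 0.0, 'grip_width': 0.09169029730360043}
{'fov_y': 46.61874282608862, 'cx': 326.1219808976928, 'cy': 239.51641649634252, 'k1': -0.015582682181833892, 'extrinsics': array([[ 0.97794498,  0.12418585, -0.16793301,  0.2780182 ],
       [-0.20885587,  0.58794317, -0.78147428, -0.92019987],
       [ 0.00168702,  0.79931265,  0.60091301,  0.96276952],
       [ 0.        ,  0.        ,  0.        ,  1.        ]])}
{'fov_y': 56.67154131602867, 'cx': 319.73736618969343, 'cy': 242.71996361372643, 'k1': 0.016695676006485683, 'extrinsics': array([[-0.02635123,  0.99475746, -0.09880897,  0.40671737],
       [-0.99947875, -0.02437348,  0.02117005,  0.14450242],
       [ 0.01865075,  0.09931532,  0.99488121,  1.37441062],
       [ 0.        ,  0.        ,  0.        ,  1.        ]])}
```

View pics/side0.png

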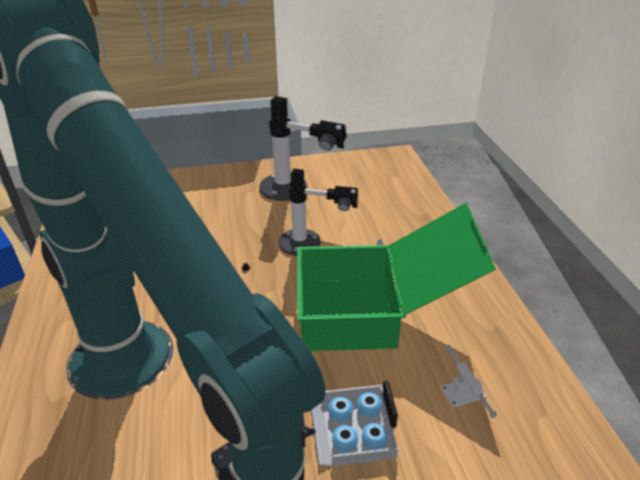

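View pics/top0.png

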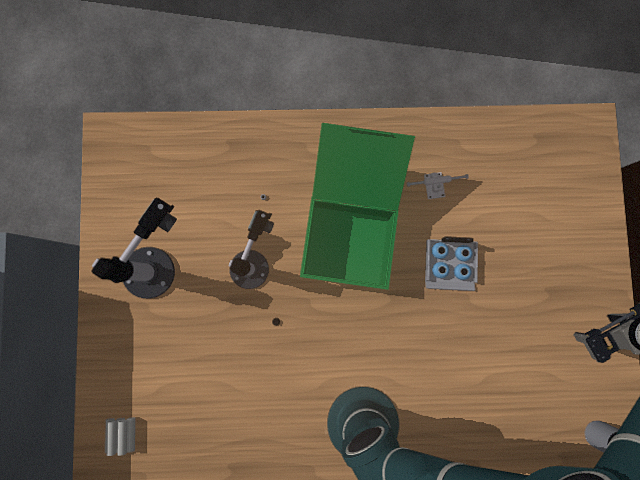

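Look-alikes: the posts in the top view are the large one at (150,272), at the bench's left edge, and the small one at (248,268). The smaller one is meant. The tray is unique at (452,265), with its black grip at (457,240) and its lip toward the robot. Next I'll measure all of these.

```bash
cat > m.py <<'E'
from h import *
im=cv2.imread("pics/top0.png"); d=np.load("top0.npy"); C=cloud("top",d); Z=C[...,2]
hsv=cv2.cvtColor(im,cv2.COLOR_BGR2HSV)
def box(m,lab):
    P=C[m]; P=P[np.isfinite(P).all(1)]
    r=cv2.minAreaRect((P[:,:2]*1000).astype(np.float32)); print(lab,len(P),"rect mm",np.round(r[0],1),np.round(r[1],1),round(r[2],1),"z",np.round(np.percentile(P[:,2],[5,50,95]),3)); return P
def win(c,r,w,h):
    m=np.zeros(Z.shape,bool); m[r-h:r+h,c-w:c+w]=True; return m
print("bench z",np.median(Z[win(560,200,20,20)]))
w=win(452,262,35,40)
box(w&(Z>.06),"slab top")
box(w&(Z>.024)&(hsv[...,1]>80)&(hsv[...,0]>90)&(hsv[...,0]<120),"wheels")
box(w&(Z>.008)&(Z<.2),"tray all")
g=(hsv[...,0]>50)&(hsv[...,0]<85)&(hsv[...,1]>100)
P=C[g]; 
box(g&(Z>.10)&(Z<.118),"rim")
w=win(248,250,40,60)
box(w&(Z>.22),"grip top"); box(w&(Z>.17),"post high")
box(w&(Z>.006)&(Z<.03),"foot")
box(w&(Z>.17)&(Z<.215),"arm")
from scipy import ndimage
big=cv2.resize(im[190:310,190:290],None,fx=5,fy=5,interpolation=cv2.INTER_CUBIC)
big2=cv2.resize(im[225:305,415:490],None,fx=5,fy=5,interpolation=cv2.INTER_CUBIC)
o=np.zeros((600,900,3),np.uint8); o[:,:500]=big; o[:400,510:885]=big2; cv2.imwrite("pics/crop1.png",cv2.resize(o,(798,532)))
E
python3 m.py
```

```text
bench z -0.0010952821762503229
slab top 175 rect mm [485.6 -90.9] [ 35.8 495.3] 14.4 z [0.066 0.085 1.374]
wheels 544 rect mm [ 476.6 -282.5] [118.8 107.4] 83.7 z [0.025 0.031 0.037]
tray all 1646 rect mm [ 458.8 -289. ] [189.9 172.5] 80.9 z [0.009 0.03  0.084]
rim 1419 rect mm [ 365.3 -291.8] [1039.8  309.8] 62.0 z [0.105 0.11  0.117]
grip top 210 rect mm [433.6 252.9] [220.8  33.5] 67.4 z [0.227 0.237 1.374]
post high 920 rect mm [516.2 235.1] [220.5 179.4] 78.7 z [0.175 0.193 0.241]
foot 937 rect mm [529.1 339.7] [241.6 365.3] 87.7 z [0.006 0.011 0.022]
arm 709 rect mm [529.3 298.3] [ 62.4 183.6] 67.8 z [0.175 0.188 0.201]
```

```bash
cat >> m.py <<'E'
print("-----")
def big(m):
    n,l,s,_=cv2.connectedComponentsWithStats(m.astype(np.uint8)); return l==1+np.argmax(s[1:,4])
ok=d>0.1
w=win(452,262,35,40)
box(big(ok&w&(Z>.07)),"slab"); box(big(ok&win(452,235,35,14)&(Z>.075)),"slab2")
box(big(ok&w&(Z>.008)&(Z<.2)),"tray")
mw=ok&w&(Z>.024)&(Z<.045)&(hsv[...,1]>80)&(hsv[...,0]>90)&(hsv[...,0]<120)
n,l,s,c=cv2.connectedComponentsWithStats(mw.astype(np.uint8))
for i in range(1,n):
    if s[i,4]>40: print("wheel",s[i,4],np.round(C[l==i].mean(0),4))
box(big(ok&g&(Z>.103)&(Z<.117)),"rim")
box(big(ok&g&(Z<.012)),"binfloor")
w=win(248,250,40,60)
for z0,z1,t in((.228,.26,"grip top"),(.19,.21,"arm"),(.19,.26,"armgrip"),(.16,.26,"armgrip2"),(.006,.03,"foot")):
    P=box(big(ok&w&(Z>z0)&(Z<z1)),t)
E
python3 m.py|sed -n '/----/,$p'
```

```text
-----
slab 138 rect mm [ 537.3 -290.9] [87.8 12.9] 85.5 z [0.076 0.085 0.089]
slab2 131 rect mm [ 537.3 -290.9] [87.8 12.9] 85.5 z [0.079 0.085 0.089]
tray 724 rect mm [ 479.3 -285.5] [154.8 130. ] 86.2 z [0.01  0.03  0.086]
wheel 130 [ 0.5086 -0.2473  0.0313]
wheel 133 [ 0.4989 -0.318   0.0314]
wheel 139 [ 0.4492 -0.2463  0.0305]
wheel 142 [ 0.4423 -0.3123  0.031 ]
rim 1330 rect mm [536.9  32. ] [252.5 243.6] 80.5 z [0.105 0.11  0.116]
binfloor 4794 rect mm [534.   33.4] [232.9 209.9] 80.4 z [-0.001  0.004  0.008]
grip top 163 rect mm [468.6 337.1] [35.5 33.5] 67.2 z [0.23  0.237 0.241]
arm 288 rect mm [585.6 281. ] [39.2 63.2] 61.0 z [0.19  0.196 0.201]
armgrip 288 rect mm [585.6 281. ] [39.2 63.2] 61.0 z [0.19  0.196 0.201]
armgrip2 927 rect mm [528.3 299.2] [ 62.6 186.3] 67.4 z [0.171 0.191 0.238]
foot 752 rect mm [461.4 327.6] [100.7 121.2] 39.0 z [0.007 0.012 0.023]
```

View pics/crop1.png

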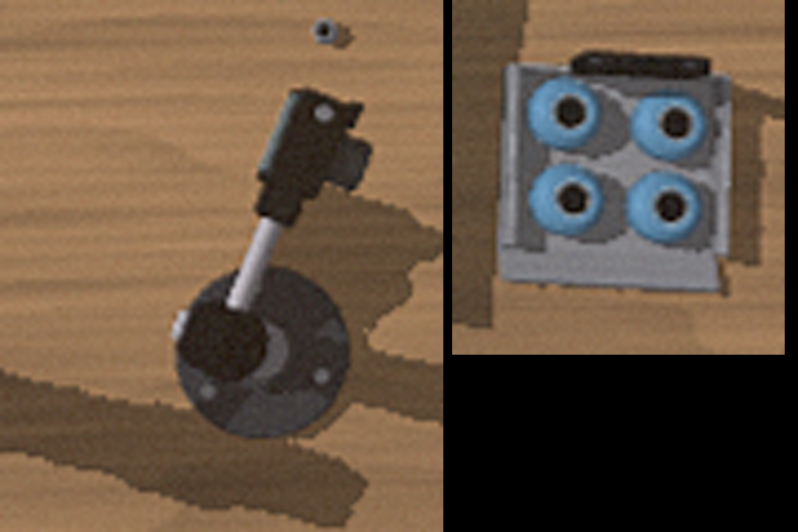

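The crop confirms the small post: grip at crop (225,342), paddle on its left (+y) side, camera arm up and to the right. The tray grip slab is at crop (640,65). Since the tool can't be tilted, I'll pinch the grip across its 84 mm width (the jaws open to 92). The tray can then pivot about the pinch line, and its off-centre mass will tip the lip down.

Call:
step_arm([
  {"hand": 1,"linear": [0.036,-0.0155,0.004],"roll": 1},
  {"hand": 1,"linear": [0.072,-0.031,0.008],"roll": 2},
  {"hand": 1,"linear": [0.108,-0.0465,0.012],"roll": 3},
  {"hand": 1,"linear": [0.144,-0.062,0.016],"roll": 4},
  {"hand": 1,"linear": [0.18,-0.077,0.02],"roll": 5.08},
], newtons=60)

```text
time_s: 0.52
eef_pos: [0.4149, -0.4332, 0.213]
ee_rot: [-3.138, 0.127, 0.001]
force: [0.1, -0.2, -0.2]
grip_width: 0.0916
gripper_force: 0.0
```

```bash
cat > go.py <<'E'
from h import *
import sys
s=env.read_state(); x,y,z,yaw=map(float,sys.argv[1:5])
M=R.from_rotvec(s["ee_rot"]).as_matrix(); d=M.T@(np.array([x,y,z])-s["eef_pos"])
a=np.degrees(np.arctan2(M[1,0],M[0,0])); da=-(yaw-a)
da=(da+90)%180-90
print("t",s["time_s"],"pos",np.round(s["eef_pos"],4),"toolx yaw",round(a,2),"tilt",np.round(M[:,2],3),"\nmove",np.round(d,4),"len",round(np.linalg.norm(d),3),"roll",round(da/6,3),"F",np.round(s["force"],1),"w",round(s["grip_width"],4),"gf",round(s["gripper_force"],1),"q",np.round(s["joint_positions"],2))
E
python3 go.py .537 -.291 .16 -4.3
```

```text
t 0.5167 pos [ 0.4149 -0.4332  0.213 ] toolx yaw -4.64 tilt [-0.     0.001 -1.   ] 
move [ 0.1103 -0.1516  0.0531] len 0.195 roll -0.056 F [ 0.1 -0.2 -0.2] w 0.0916 gf 0.0 q [ 0.72  0.4   0.04  1.75 -0.02  0.99 -0.89]
```

Call:
step_arm([
  {"hand": 1,"linear": [0.022,-0.03,0.01],"roll": 0},
  {"hand": 1,"linear": [0.044,-0.06,0.02],"roll": 0},
  {"hand": 1,"linear": [0.066,-0.09,0.03],"roll": 0},
  {"hand": 1,"linear": [0.088,-0.12,0.04],"roll": 0},
  {"hand": 1,"linear": [0.11,-0.1515,0.053],"roll": 0},
])

```text
time_s: 0.93
eef_pos: [0.5363, -0.2909, 0.1603]
ee_rot: [3.139, -0.119, 0.001]
force: [0.5, -0.1, -0.0]
grip_width: 0.0919
gripper_force: 0.0
```

```bash
python3 - <<'E'
from h import *
im,d=snap("side"); cv2.imwrite("pics/s1.png",im); C=cloud("side",d); Z=C[...,2]; ok=d>.1
c=cv2.resize(im[330:480,250:450],None,fx=4,fy=4,interpolation=cv2.INTER_CUBIC); cv2.imwrite("pics/s1c.png",c)
for r in env.outline_of("side","tray_grip")[:2]:
    print(r["conf"],r["pixel"],r["mask"].sum())
hsv=cv2.cvtColor(im,cv2.COLOR_BGR2HSV)
m=ok&(hsv[...,2]<70)&(Z>.045)&(Z<.095); m[:370]=0; m[:,:370]=0;m[:,420:]=0
P=C[m]; print(m.sum(), P.min(0),P.max(0), np.median(P,0))
T=P[P[:,2]>.082]; print("top",len(T),T.min(0),T.max(0),T.mean(0)); r=cv2.minAreaRect((T[:,:2]*1000).astype(np.float32));print(r)
E
python3 go.py .537 -.291 .16 -4.3
```

```text
0.6 [353.5, 425.7] 3966
365 [ 0.52772851 -0.33740803  0.04592734] [ 0.54580831 -0.25402878  0.08955875] [ 0.53437812 -0.30127223  0.08179928]
top 179 [ 0.52911892 -0.33653291  0.08213179] [ 0.54580831 -0.25402878  0.08955875] [ 0.53724107 -0.2958804   0.08483836]
((537.7437744140625, -295.09735107421875), (82.85456085205078, 11.499186515808105), 85.8392333984375)
t 1.0333 pos [ 0.5388 -0.2836  0.158 ] toolx yaw -3.66 tilt [-0.002  0.006 -1.   ] 
move [-0.0013  0.0075 -0.002 ] len 0.008 roll 0.106 F [ 0.1  0.4 -0.2] w 0.092 gf 0.0 q [ 0.45  0.49 -0.02  1.77  0.01  0.89 -1.21]
```

View pics/s1c.png

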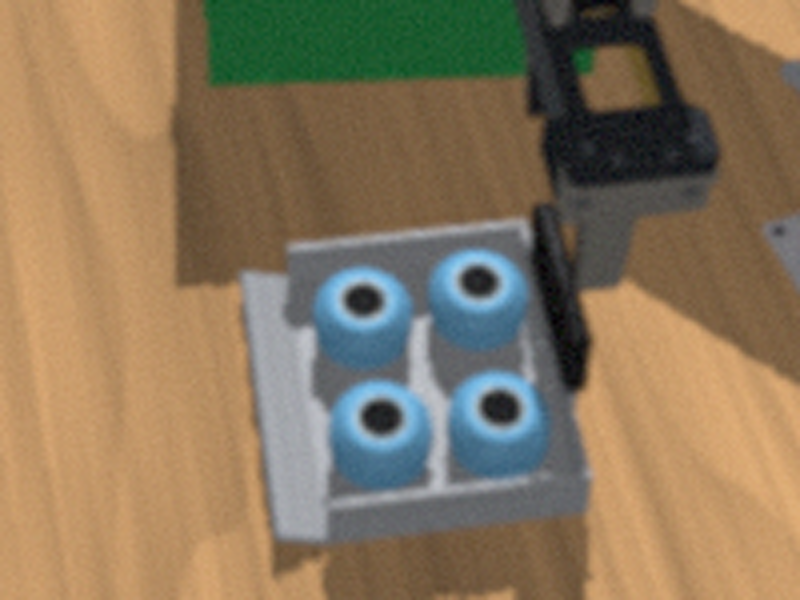

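The crop shows the fingers behind the slab (slab at crop 560,300), still above it and centred only roughly. I'll let the arm settle and get the exact offset.

Call:
step_arm([
  {"hand": 1,"linear": [0,0,0.02],"roll": 0},
  {"hand": 1,"linear": [0,0,0.04],"roll": 0},
  {"hand": 1,"linear": [0,0,0.04],"roll": 0},
  {"hand": 1,"linear": [0,0,0.04],"roll": 0},
])

```text
time_s: 1.37
eef_pos: [0.5343, -0.292, 0.1196]
ee_rot: [-3.138, 0.119, 0.004]
force: [0.1, 0.1, -0.7]
grip_width: 0.0921
gripper_force: 0.0
```

```bash
python3 - <<'E'
from h import *
env.look_for("side","post")
im,d=snap("side"); C=cloud("side",d); Z=C[...,2]; ok=d>.1
c=cv2.resize(im[330:450,330:450],None,fx=5,fy=5,interpolation=cv2.INTER_CUBIC); cv2.imwrite("pics/s2c.png",c)
E
python3 go.py .5375 -.293 .11 -4.2
```

```text
t 1.4667 pos [ 0.5356 -0.2927  0.1215] toolx yaw -4.34 tilt [ 0.001 -0.001 -1.   ] 
move [0.0019 0.0001 0.0115] len 0.012 roll -0.024 F [ 0.8  0.4 -0.4] w 0.0919 gf 0.0 q [ 0.46  0.53 -0.01  1.79  0.01  0.82 -1.21]
```

View pics/s2c.png

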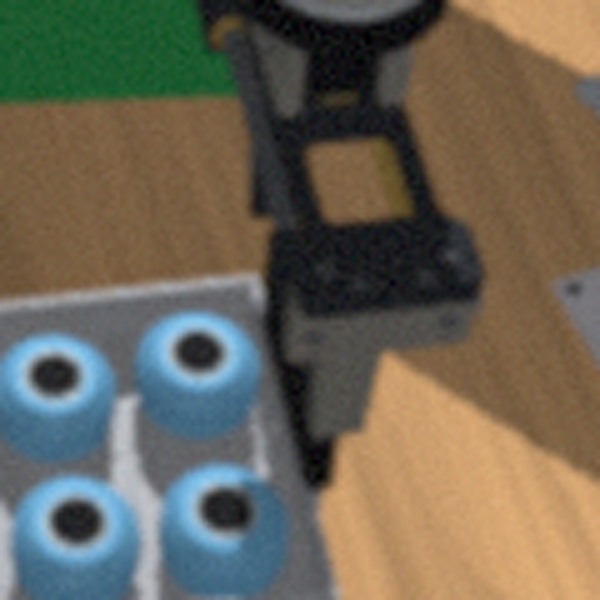

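Fingers (crop 340,400) hover just over the slab's near end. I'll descend carefully and watch the force.

Call:
step_arm([
  {"hand": 1,"linear": [0.002,0,0.011],"roll": 0},
  {"hand": 1,"linear": [0.002,0,0.016],"roll": 0},
  {"hand": 1,"linear": [0.002,0,0.021],"roll": 0},
  {"hand": 1,"linear": [0.002,0,0.021],"roll": 0},
])

```text
time_s: 1.8
eef_pos: [0.5366, -0.2919, 0.0984]
ee_rot: [-3.139, 0.118, 0.003]
force: [-0.8, -0.2, 0.1]
grip_width: 0.092
gripper_force: 0.0
```

Call:
step_arm([
  {"hand": 1,"linear": [0,0,0.004],"roll": 0},
  {"hand": 1,"linear": [0,0,0.006],"roll": 0},
  {"hand": 1,"linear": [0,0,0.006],"roll": 0},
])

```text
time_s: 2.05
eef_pos: [0.5371, -0.2921, 0.0931]
ee_rot: [-3.139, 0.118, 0.001]
force: [-0.1, 0.6, -0.0]
grip_width: 0.0919
gripper_force: 0.0
```

Call:
step_arm([
  {"hand": 1,"linear": [0,0,0.01],"roll": 0},
  {"hand": 1,"linear": [0,0,0.02],"roll": 0},
  {"hand": 1,"linear": [0,0,0.028],"roll": 0},
  {"hand": 1,"linear": [0,0,0.028],"roll": 0},
])

```text
time_s: 2.38
eef_pos: [0.5358, -0.2915, 0.0631]
ee_rot: [-3.138, 0.118, 0.006]
force: [0.3, -0.8, 0.8]
grip_width: 0.0919
gripper_force: 0.0
```

Call:
step_arm([
  {"hand": 0.8,"linear": [0,0,0],"roll": 0},
  {"hand": 0.8,"linear": [0,0,0],"roll": 0},
  {"hand": 0.8,"linear": [0,0,0],"roll": 0},
  {"hand": 0.8,"linear": [0,0,0],"roll": 0},
], newtons=60)

```text
time_s: 2.72
eef_pos: [0.5371, -0.2922, 0.0654]
ee_rot: [-3.139, 0.118, 0.0]
force: [-0.6, 0.2, -4.4]
grip_width: 0.0837
gripper_force: 60.0
```

Gripped at 84 mm. I'll lift a little and check whether it stays level.

Call:
step_arm([
  {"hand": 0.5,"linear": [0,0,-0.006],"roll": 0},
  {"hand": 0.5,"linear": [0,0,-0.013],"roll": 0},
  {"hand": 0.5,"linear": [0,0,-0.02],"roll": 0},
  {"hand": 0.5,"linear": [0,0,-0.02],"roll": 0},
])

```text
time_s: 3.05
eef_pos: [0.5386, -0.2928, 0.0877]
ee_rot: [3.138, -0.118, 0.005]
force: [0.6, -0.5, -4.6]
grip_width: 0.0836
gripper_force: 60.0
```

```bash
cat > tray.py <<'E'
from h import *
import sys
im,d=snap("side"); C=cloud("side",d); Z=C[...,2]; ok=d>.1
cv2.imwrite(f"pics/{sys.argv[1]}.png",im)
hsv=cv2.cvtColor(im,cv2.COLOR_BGR2HSV)
s=env.read_state(); tcp=s["eef_pos"]; M=R.from_rotvec(s["ee_rot"]).as_matrix()
L=(C-tcp)@M  # tool frame: x ~ tray x, z down
near=ok&(abs(L[...,0])<.2)&(abs(L[...,1])<.1)&(L[...,2]<.16)&(L[...,2]>-.03)
blue=near&(hsv[...,0]>95)&(hsv[...,0]<112)&(hsv[...,1]>110)&(hsv[...,2]>110)
n,l,st,c=cv2.connectedComponentsWithStats(blue.astype(np.uint8))
for i in range(1,n):
    if st[i,4]>40: print("blue",st[i,4],np.round(c[i]),np.round(C[l==i].mean(0),3),"rel",np.round(L[l==i].mean(0),3))
grey=near&(hsv[...,1]<60)&(hsv[...,2]>90)&(abs(L[...,1])<.08)&(L[...,0]<-.02)
P=L[grey]; 
if len(P)>20: print("grey",len(P),"slope fit deg",np.degrees(np.arctan(-np.polyfit(P[:,0],P[:,2],1)[0])),"min x",P[P[:,0].argmin()],"low",P[P[:,2].argmax()])
print("tcp",np.round(tcp,4),"F",np.round(s["force"],1),"w",s["grip_width"],s["gripper_force"],"t",s["time_s"])
E
python3 tray.py l1
python3 - <<'E'
import cv2
im=cv2.imread('pics/l1.png'); cv2.imwrite('pics/l1c.png',cv2.resize(im[330:480,290:450],None,fx=4,fy=4))
E
```

```text
blue 285 [370. 400.] [ 0.508 -0.267  0.05 ] rel [-0.032 -0.023  0.037]
blue 290 [341. 405.] [ 0.449 -0.266  0.05 ] rel [-0.091 -0.02   0.037]
blue 328 [376. 431.] [ 0.499 -0.337  0.051] rel [-0.036  0.048  0.036]
blue 315 [346. 434.] [ 0.443 -0.331  0.05 ] rel [-0.092  0.046  0.037]
grey 2953 slope fit deg 4.616753079690309 min x [-0.14570798 -0.00953902  0.05405439] low [-0.14346909  0.0168055   0.09196413]
tcp [ 0.5383 -0.2927  0.0871] F [-0.3 -0.1 -5.8] w 0.08365437881305463 59.99808132648468 t 3.1
```

View pics/l1c.png

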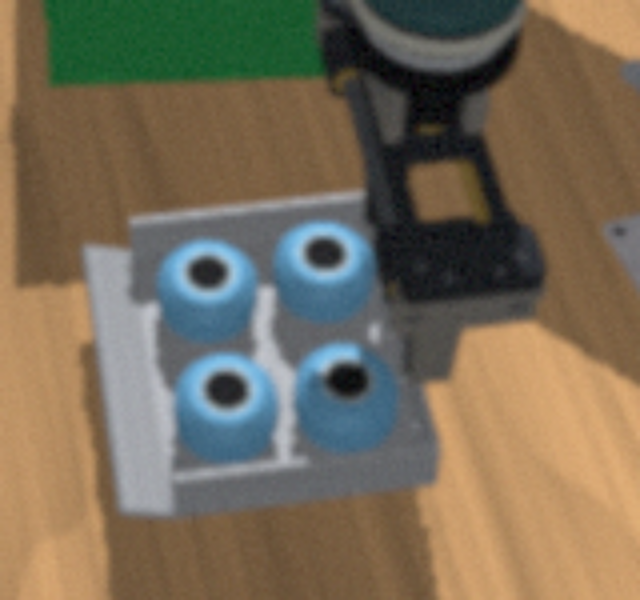

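It lifts level: wheel tops (crop 210,270 / 325,250 / 225,390 / 345,380) are all at equal height. Next I'll raise it and carry it over the bin.

Call:
step_arm([
  {"hand": 0.5,"linear": [0,0,-0.015],"roll": 0},
  {"hand": 0.5,"linear": [0,0,-0.04],"roll": 0},
  {"hand": 0.5,"linear": [0,0,-0.065],"roll": 0},
  {"hand": 0.5,"linear": [0,0,-0.09],"roll": 0},
  {"hand": 0.5,"linear": [0,0,-0.115],"roll": 0},
])

```text
time_s: 3.52
eef_pos: [0.537, -0.2921, 0.2016]
ee_rot: [-3.139, 0.118, 0.001]
force: [1.1, 0.3, -4.3]
grip_width: 0.0838
gripper_force: 60.0
```

Call:
step_arm([
  {"hand": 0.5,"linear": [0,-0.015,-0.025],"roll": 0},
  {"hand": 0.5,"linear": [0,-0.035,-0.045],"roll": 0},
  {"hand": 0.5,"linear": [0,-0.06,-0.065],"roll": 0},
  {"hand": 0.5,"linear": [0,-0.085,-0.075],"roll": 0},
  {"hand": 0.5,"linear": [0,-0.11,-0.085],"roll": 0},
])

```text
time_s: 3.93
eef_pos: [0.5456, -0.1815, 0.2869]
ee_rot: [3.139, -0.119, 0.002]
force: [1.3, 1.3, -6.4]
grip_width: 0.0835
gripper_force: 60.0
```

```bash
python3 go.py .581 .0246 .278 -9.5
```

```text
t 3.9333 pos [ 0.5456 -0.1815  0.2869] toolx yaw -4.34 tilt [ 0.001 -0.    -1.   ] 
move [ 0.0197 -0.2082  0.0088] len 0.209 roll 0.86 F [ 1.3  1.3 -6.4] w 0.0835 gf 60.0 q [ 0.31  0.29 -0.06  1.73  0.02  1.12 -1.4 ]
```

Call:
step_arm([
  {"hand": 0.5,"linear": [0.002,-0.025,0],"roll": 0.1},
  {"hand": 0.5,"linear": [0.005,-0.05,0],"roll": 0.3},
  {"hand": 0.5,"linear": [0.008,-0.075,0],"roll": 0.5},
  {"hand": 0.5,"linear": [0.01,-0.1,0],"roll": 0.7},
  {"hand": 0.5,"linear": [0.012,-0.125,0],"roll": 0.86},
])

```text
time_s: 4.35
eef_pos: [0.5667, -0.0577, 0.2855]
ee_rot: [3.13, -0.261, -0.0]
force: [0.7, -1.0, -5.4]
grip_width: 0.0837
gripper_force: 60.0
```

Call:
step_arm([
  {"hand": 0.5,"linear": [0.008,-0.022,0],"roll": 0},
  {"hand": 0.5,"linear": [0.012,-0.044,0],"roll": 0},
  {"hand": 0.5,"linear": [0.016,-0.066,0],"roll": 0},
  {"hand": 0.5,"linear": [0.018,-0.08,0],"roll": 0},
  {"hand": 0.5,"linear": [0.018,-0.08,0],"roll": 0},
])

```text
time_s: 4.77
eef_pos: [0.5981, 0.0214, 0.2853]
ee_rot: [-3.129, 0.251, 0.0]
force: [-0.6, 1.1, -4.6]
grip_width: 0.0836
gripper_force: 60.0
```

```bash
python3 tray.py b1; python3 go.py .581 .0246 .278 -9.5
```

```text
blue 210 [363. 226.] [0.57  0.045 0.245] rel [-0.032 -0.021  0.04 ]
blue 378 [337. 235.] [0.506 0.022 0.247] rel [-0.091  0.011  0.039]
blue 171 [365. 244.] [ 0.555 -0.024  0.249] rel [-0.035  0.049  0.036]
grey 1662 slope fit deg 4.957654401608897 min x [-0.14556924 -0.03004146  0.05663124] low [-0.06830231  0.07059235  0.06689496]
tcp [0.5977 0.0188 0.2852] F [ 0.  -0.  -4.8] w 0.08354772439138536 59.99808311462402 t 4.8167
t 4.8167 pos [0.5977 0.0188 0.2852] toolx yaw -9.29 tilt [-0.001  0.    -1.   ] 
move [-0.0174 -0.003   0.0073] len 0.019 roll 0.036 F [ 0.  -0.  -4.8] w 0.0835 gf 60.0 q [ 0.02  0.34 -0.14  1.67  0.05  1.13 -1.86]
```

The tray is level above the bin. Now I'll loosen the grip step by step so it pivots lip-down.

Call:
step_arm([
  {"hand": 0.5,"linear": [-0.005,0,0.003],"roll": 0},
  {"hand": 0.5,"linear": [-0.01,-0.002,0.005],"roll": 0},
  {"hand": 0.5,"linear": [-0.01,-0.002,0.005],"roll": 0},
], newtons=25)

```text
time_s: 5.07
eef_pos: [0.5866, 0.0199, 0.2798]
ee_rot: [3.13, -0.262, -0.004]
force: [-0.4, 0.2, -6.0]
grip_width: 0.0838
gripper_force: 25.0
```

```bash
python3 tray.py b2
```

```text
blue 216 [358. 229.] [0.558 0.044 0.24 ] rel [-0.032 -0.019  0.04 ]
blue 209 [332. 230.] [0.5   0.05  0.241] rel [-0.091 -0.015  0.04 ]
blue 173 [333. 247.] [ 0.487 -0.014  0.243] rel [-0.093  0.05   0.037]
blue 173 [360. 247.] [ 0.544 -0.025  0.244] rel [-0.036  0.052  0.037]
grey 1663 slope fit deg 4.801110741910651 min x [-0.14633847 -0.04042709  0.05605766] low [-0.08507485  0.07253226  0.06731469]
tcp [0.5873 0.0199 0.2803] F [-0.1  0.4 -5. ] w 0.08361849500214663 24.999267160892487 t 5.1167
```

Call:
step_arm([
  {"hand": 0.5,"linear": [0,0,0],"roll": 0},
  {"hand": 0.5,"linear": [0,0,0],"roll": 0},
], newtons=15)

```text
time_s: 5.28
eef_pos: [0.5884, 0.0201, 0.2808]
ee_rot: [3.131, -0.261, 0.001]
force: [-0.0, -0.1, -4.8]
grip_width: 0.0838
gripper_force: 15.0
```

```bash
python3 tray.py b3
```

```text
blue 213 [362. 230.] [0.566 0.043 0.237] rel [-0.026 -0.019  0.044]
blue 208 [335. 233.] [0.508 0.049 0.233] rel [-0.085 -0.015  0.048]
blue 176 [336. 250.] [ 0.495 -0.015  0.235] rel [-0.086  0.05   0.046]
blue 175 [363. 248.] [ 0.55  -0.026  0.241] rel [-0.03   0.052  0.04 ]
grey 1583 slope fit deg 9.831483154176603 min x [-0.13914902  0.07378293  0.07070949] low [-0.11592151  0.0735289   0.07725618]
tcp [0.5885 0.0203 0.2808] F [ 0.  -0.1 -5.5] w 0.08386882443188946 14.99947115778923 t 5.3333
```

It's pivoting at 15 N. Continuing.

Call:
step_arm([
  {"hand": 0.5,"linear": [0,0,0],"roll": 0},
  {"hand": 0.5,"linear": [0,0,0],"roll": 0},
  {"hand": 0.5,"linear": [0,0,0],"roll": 0},
  {"hand": 0.5,"linear": [0,0,0],"roll": 0},
], newtons=13)

```text
time_s: 5.67
eef_pos: [0.5884, 0.0208, 0.2805]
ee_rot: [3.131, -0.259, -0.0]
force: [-0.9, 0.5, -4.7]
grip_width: 0.0836
gripper_force: 13.0
```

```bash
python3 tray.py b4
```

```text
blue 143 [367. 233.] [0.577 0.04  0.228] rel [-0.015 -0.017  0.052]
blue 406 [346. 249.] [0.525 0.018 0.209] rel [-0.062  0.014  0.071]
blue 178 [372. 250.] [ 0.569 -0.028  0.233] rel [-0.011  0.052  0.047]
grey 1248 slope fit deg 26.1317539188005 min x [-0.10957189  0.03102463  0.1102859 ] low [-0.08972358  0.07231364  0.1131302 ]
tcp [0.5883 0.0208 0.2805] F [ 0.   0.2 -4.9] w 0.0836756602640469 12.999554872512817 t 5.7167
```

Call:
step_arm([
  {"hand": 0.5,"linear": [0,0,0],"roll": 0},
  {"hand": 0.5,"linear": [0,0,0],"roll": 0},
  {"hand": 0.5,"linear": [0,0,0],"roll": 0},
  {"hand": 0.5,"linear": [0,0,0],"roll": 0},
  {"hand": 0.5,"linear": [0,0,0],"roll": 0},
], newtons=11)

```text
time_s: 6.13
eef_pos: [0.5883, 0.0208, 0.2806]
ee_rot: [3.131, -0.259, -0.0]
force: [-0.5, -1.0, -4.4]
grip_width: 0.0835
gripper_force: 11.0
```

```bash
python3 tray.py b5
```

```text
blue 142 [367. 233.] [0.577 0.04  0.229] rel [-0.014 -0.017  0.052]
blue 398 [346. 249.] [0.525 0.017 0.21 ] rel [-0.062  0.014  0.071]
blue 183 [372. 250.] [ 0.569 -0.028  0.233] rel [-0.011  0.051  0.048]
grey 1248 slope fit deg 26.468256122122366 min x [-0.1097918   0.0356312   0.10645591] low [-0.10928566 -0.02892254  0.11233698]
tcp [0.5883 0.0208 0.2805] F [-0.4  0.4 -4.7] w 0.08391204678757719 10.999664515256882 t 6.1833
```

Call:
step_arm([
  {"hand": 0.5,"linear": [0,0,0],"roll": 0},
  {"hand": 0.5,"linear": [0,0,0],"roll": 0},
  {"hand": 0.5,"linear": [0,0,0],"roll": 0},
  {"hand": 0.5,"linear": [0,0,0],"roll": 0},
], newtons=8.5)

```text
time_s: 6.52
eef_pos: [0.5884, 0.0207, 0.2805]
ee_rot: [3.131, -0.259, 0.0]
force: [0.2, -0.7, -4.6]
grip_width: 0.0841
gripper_force: 8.5
```

```bash
python3 tray.py b6
```

```text
blue 61 [369. 234.] [0.584 0.041 0.223] rel [-0.008 -0.019  0.058]
blue 401 [355. 253.] [0.545 0.015 0.197] rel [-0.042  0.013  0.084]
blue 177 [378. 251.] [ 0.581 -0.03   0.231] rel [0.001 0.051 0.05 ]
grey 854 slope fit deg 41.98338508194615 min x [-0.08329219  0.00114903  0.13020504] low [-0.08086665  0.07246849  0.13652552]
tcp [0.5884 0.0207 0.2806] F [-0.1 -0.7 -5.4] w 0.08378038349318036 8.499745577573776 t 6.5667
```

Call:
step_arm([
  {"hand": 0.5,"linear": [0,0,0],"roll": 0},
  {"hand": 0.5,"linear": [0,0,0],"roll": 0},
  {"hand": 0.5,"linear": [0,0,0],"roll": 0},
  {"hand": 0.5,"linear": [0,0,0],"roll": 0},
], newtons=7)

```text
time_s: 6.9
eef_pos: [0.5883, 0.0208, 0.2806]
ee_rot: [3.131, -0.259, -0.0]
force: [0.4, -0.7, -3.9]
grip_width: 0.0838
gripper_force: 7.0
```

```bash
python3 tray.py b7
```

```text
blue 797 [360. 254.] [0.555 0.014 0.194] rel [-0.032  0.012  0.086]
grey 461 slope fit deg 41.28723201894425 min x [-0.07027    -0.02731307  0.10659689] low [-0.06248676  0.03508672  0.14381223]
tcp [0.5884 0.0208 0.2806] F [ 0.7 -0.5 -4.5] w 0.08404950969331412 6.99972465634346 t 6.95
```

Tilt is about 47°. I'll add a quick jerk toward the lip side so the tray swings further.

Call:
step_arm([
  {"hand": 0.5,"linear": [-0.035,0,0],"roll": 0},
  {"hand": 0.5,"linear": [-0.055,0,0],"roll": 0},
  {"hand": 0.5,"linear": [-0.06,0,0],"roll": 0},
  {"hand": 0.5,"linear": [-0.06,0,0],"roll": 0},
], newtons=7)

```text
time_s: 7.28
eef_pos: [0.5287, 0.031, 0.2815]
ee_rot: [-3.131, 0.258, -0.002]
force: [0.6, -0.4, -1.8]
grip_width: 0.0837
gripper_force: 7.0
```

```bash
python3 tray.py b8;  python3 - <<'E'
import cv2
im=cv2.imread('pics/b8.png'); cv2.imwrite('pics/b8c.png',cv2.resize(im[170:370,270:450],None,fx=3,fy=3))
E
```

```text
tcp [0.5298 0.0307 0.2815] F [ 1.  -0.3 -2.7] w 0.08411775080376994 6.999854743480682 t 7.3333
```

View pics/b8c.png

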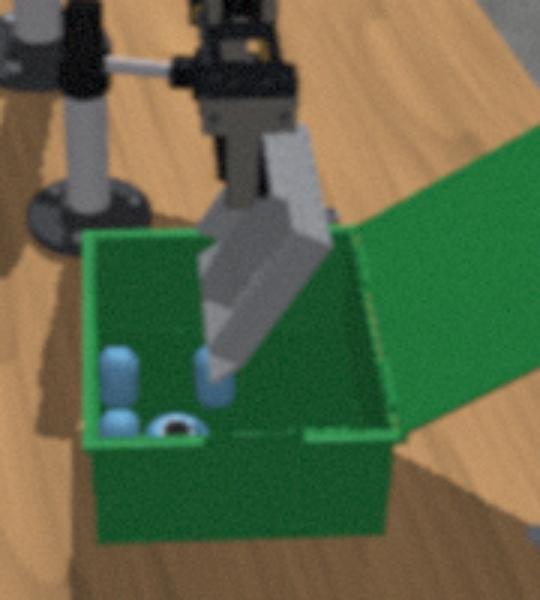

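All four wheels are in the bin (crop 120,375 / 215,375 / 120,425 / 178,430) and the tray is empty. Tighten, raise, and carry it back.

Call:
step_arm([
  {"hand": 0.5,"linear": [0,0,0],"roll": 0},
  {"hand": 0.5,"linear": [0,0,-0.01],"roll": 0},
  {"hand": 0.5,"linear": [0,0.01,-0.025],"roll": 0},
  {"hand": 0.5,"linear": [0,0.03,-0.04],"roll": 0},
  {"hand": 0.5,"linear": [0,0.06,-0.04],"roll": 0},
], newtons=60)

```text
time_s: 7.75
eef_pos: [0.5221, -0.0266, 0.3243]
ee_rot: [-3.13, 0.252, -0.01]
force: [0.8, -1.6, -1.4]
grip_width: 0.0831
gripper_force: 60.0
```

Call:
step_arm([
  {"hand": 0.5,"linear": [0,0.035,0],"roll": -0.2},
  {"hand": 0.5,"linear": [0,0.07,0],"roll": -0.4},
  {"hand": 0.5,"linear": [0,0.105,0],"roll": -0.6},
  {"hand": 0.5,"linear": [0,0.14,0],"roll": -0.8},
  {"hand": 0.5,"linear": [0,0.175,0],"roll": -0.86},
])

```text
time_s: 8.17
eef_pos: [0.4908, -0.2034, 0.3216]
ee_rot: [3.139, -0.117, 0.002]
force: [1.1, 0.7, -2.3]
grip_width: 0.0833
gripper_force: 60.0
```

```bash
python3 go.py .537 -.292 .18 -4.3
```

```text
t 8.1667 pos [ 0.4908 -0.2034  0.3216] toolx yaw -4.27 tilt [ 0.001 -0.001 -1.   ] 
move [0.0524 0.0849 0.1417] len 0.173 roll 0.005 F [ 1.1  0.7 -2.3] w 0.0833 gf 60.0 q [ 0.33  0.18  0.    1.79 -0.    1.17 -1.32]
```

Call:
step_arm([
  {"hand": 0.5,"linear": [0.013,0.021,0.03],"roll": 0},
  {"hand": 0.5,"linear": [0.026,0.042,0.06],"roll": 0},
  {"hand": 0.5,"linear": [0.039,0.063,0.09],"roll": 0},
  {"hand": 0.5,"linear": [0.052,0.085,0.115],"roll": 0},
  {"hand": 0.5,"linear": [0.052,0.085,0.132],"roll": 0},
])

```text
time_s: 8.58
eef_pos: [0.5366, -0.2956, 0.186]
ee_rot: [3.136, -0.126, -0.001]
force: [-0.4, -0.4, -1.5]
grip_width: 0.083
gripper_force: 60.0
```

Call:
step_arm([
  {"hand": 0.5,"linear": [0,0,0],"roll": 0},
  {"hand": 0.5,"linear": [0,0,0],"roll": 0},
], newtons=10)

```text
time_s: 8.75
eef_pos: [0.5361, -0.2898, 0.188]
ee_rot: [-3.138, 0.118, 0.003]
force: [-0.4, -0.2, -2.0]
grip_width: 0.0836
gripper_force: 10.0
```

```bash
python3 tray.py r1
```

```text
grey 73 slope fit deg -78.14999463951366 min x [-0.02637598  0.07544374  0.13074297] low [-0.02172522 -0.02059643  0.1599332 ]
tcp [ 0.5368 -0.2896  0.1894] F [ 1.   0.  -1.2] w 0.08370358664352409 9.999851435422897 t 8.8
```

Tray is tilted about 62°. To level it, I'll touch the lip to the bench and drag back (+x) while lowering, so the friction helps. First I back up toward the robot for room.

Call:
step_arm([
  {"hand": 0.5,"linear": [-0.03,0,0],"roll": 0},
  {"hand": 0.5,"linear": [-0.06,0,0],"roll": 0},
  {"hand": 0.5,"linear": [-0.09,0,0],"roll": 0},
  {"hand": 0.5,"linear": [-0.12,0,0.01],"roll": 0},
  {"hand": 0.5,"linear": [-0.12,0,0.022],"roll": 0},
], newtons=15)

```text
time_s: 9.22
eef_pos: [0.4123, -0.2811, 0.1692]
ee_rot: [3.138, -0.122, 0.001]
force: [-1.3, -0.3, -3.1]
grip_width: 0.0841
gripper_force: 15.0
```

```bash
python3 tray.py r2;  python3 - <<'E'
import cv2
im=cv2.imread('pics/r2.png'); cv2.imwrite('pics/r2c.png',cv2.resize(im[300:480,230:450],None,fx=3,fy=3))
E
```

```text
grey 367 slope fit deg 37.51066190660238 min x [-0.03052626  0.07827937  0.12501241] low [-0.0275035  -0.00173941  0.15889723]
tcp [ 0.4139 -0.2804  0.1671] F [-0.6  0.4 -3.6] w 0.08372248823642289 14.999703168869019 t 9.2667
```

View pics/r2c.png

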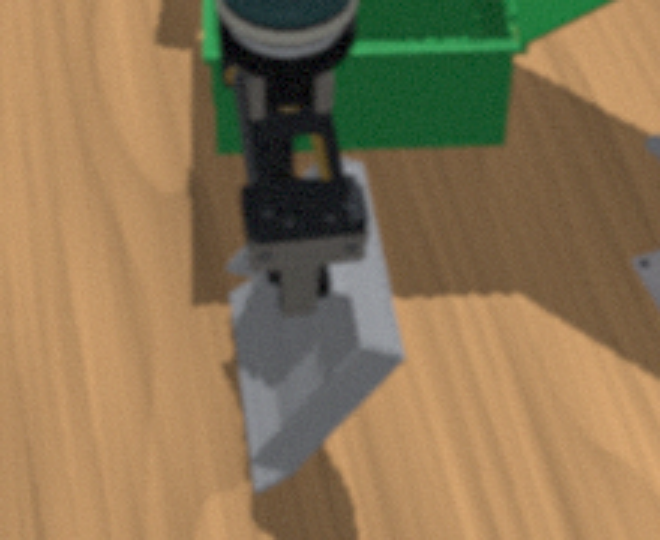

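Crop shows the tray hanging with its lip at (255,490), just above the bench. Now the arc drag.

Call:
step_arm([
  {"hand": 0.5,"linear": [0.006,0,0.009],"roll": 0},
  {"hand": 0.5,"linear": [0.02,0,0.014],"roll": 0},
  {"hand": 0.5,"linear": [0.035,0,0.017],"roll": 0},
  {"hand": 0.5,"linear": [0.05,0,0.021],"roll": 0},
  {"hand": 0.5,"linear": [0.065,0,0.027],"roll": 0},
], newtons=10)

```text
time_s: 9.68
eef_pos: [0.4849, -0.2857, 0.1412]
ee_rot: [3.138, -0.115, 0.007]
force: [-1.3, -0.1, -1.2]
grip_width: 0.0839
gripper_force: 10.0
```

```bash
python3 tray.py r3
```

```text
grey 2496 slope fit deg 35.66347741918059 min x [-0.08158328  0.06533189  0.13719383] low [-0.08072616  0.03097152  0.14426376]
tcp [ 0.4876 -0.2852  0.1401] F [ 3.3 -1.2  1.9] w 0.08384729379290058 10.00059261918068 t 9.7333
```

Working: tilt is down to about 40°.

Call:
step_arm([
  {"hand": 0.5,"linear": [0.014,0,0.008],"roll": 0},
  {"hand": 0.5,"linear": [0.026,0,0.017],"roll": 0},
  {"hand": 0.5,"linear": [0.038,0,0.027],"roll": 0},
  {"hand": 0.5,"linear": [0.048,0,0.037],"roll": 0},
  {"hand": 0.5,"linear": [0.055,0,0.047],"roll": 0},
])

```text
time_s: 10.15
eef_pos: [0.5406, -0.2898, 0.094]
ee_rot: [3.138, -0.115, 0.01]
force: [2.9, 0.3, 2.7]
grip_width: 0.0839
gripper_force: 10.0
```

Call:
step_arm([
  {"hand": 0.5,"linear": [0.005,0,0.008],"roll": 0},
  {"hand": 0.5,"linear": [0.009,0,0.014],"roll": 0},
  {"hand": 0.5,"linear": [0.012,0,0.019],"roll": 0},
  {"hand": 0.5,"linear": [0.012,0,0.022],"roll": 0},
  {"hand": 0.5,"linear": [0.012,0,0.022],"roll": 0},
])

```text
time_s: 10.57
eef_pos: [0.5479, -0.2906, 0.0704]
ee_rot: [-3.139, 0.118, 0.0]
force: [2.4, 0.5, -1.3]
grip_width: 0.0839
gripper_force: 10.0
```

```bash
python3 tray.py r4
```

```text
grey 4574 slope fit deg -0.3556810489499456 min x [-0.14478093  0.00784632  0.07131978] low [-0.08059635  0.07313894  0.07447578]
tcp [ 0.5475 -0.2907  0.0704] F [ 1.7  0.  -1.5] w 0.08365575311588282 10.000246614217758 t 10.6167
```

Call:
step_arm([
  {"hand": 0.5,"linear": [0,0,0.004],"roll": 0},
  {"hand": 0.5,"linear": [0,0,0.006],"roll": 0},
  {"hand": 0.5,"linear": [0,0,0.006],"roll": 0},
])

```text
time_s: 10.87
eef_pos: [0.5485, -0.2908, 0.0664]
ee_rot: [3.139, -0.118, 0.003]
force: [0.2, 2.4, 9.3]
grip_width: 0.0842
gripper_force: 10.0
```

```bash
python3 tray.py r5;  python3 - <<'E'
import cv2
im=cv2.imread('pics/r5.png'); cv2.imwrite('pics/r5c.png',cv2.resize(im[330:480,270:450],None,fx=4,fy=4))
E
```

```text
grey 4629 slope fit deg -0.5736845163246375 min x [-0.14632553  0.05571224  0.06718347] low [-0.14588806 -0.04193603  0.07101838]
tcp [ 0.5485 -0.2908  0.0664] F [-0.2  1.7  8.6] w 0.08388129876816218 10.000614076852798 t 10.9167
```

View pics/r5c.png

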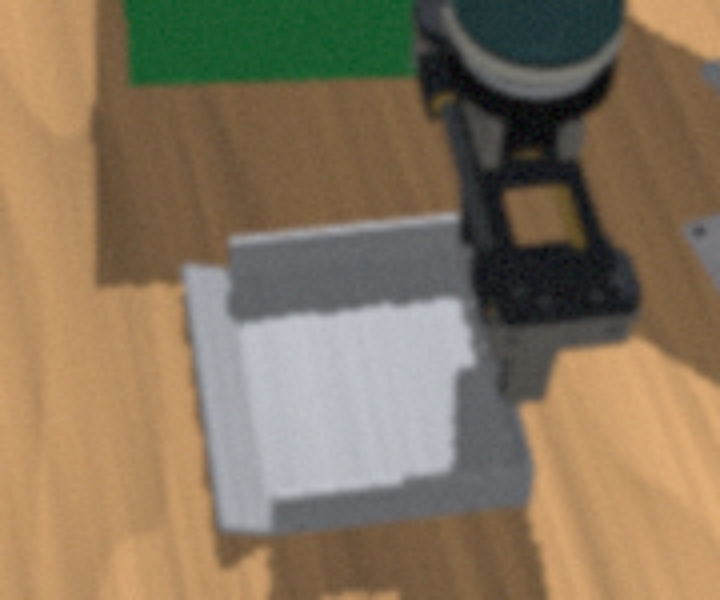

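Tray is flat on the bench (crop 215–530 × 215–530), empty. Release, rise, and head for the post.

Call:
step_arm([
  {"hand": 1,"linear": [0,0,0],"roll": 0},
  {"hand": 1,"linear": [0,0,0],"roll": 0},
  {"hand": 1,"linear": [0,0,0],"roll": 0},
])

```text
time_s: 11.17
eef_pos: [0.5469, -0.2909, 0.0642]
ee_rot: [-3.139, 0.119, 0.002]
force: [-0.1, -0.3, 0.1]
grip_width: 0.0921
gripper_force: 0.0
```

Call:
step_arm([
  {"hand": 1,"linear": [0,0,-0.015],"roll": 0},
  {"hand": 1,"linear": [0,0,-0.05],"roll": 0},
  {"hand": 1,"linear": [0,0,-0.09],"roll": 0},
  {"hand": 1,"linear": [0,0,-0.13],"roll": 0},
  {"hand": 1,"linear": [0,0,-0.17],"roll": 0},
])

```text
time_s: 11.58
eef_pos: [0.5469, -0.2907, 0.2357]
ee_rot: [-3.139, 0.119, 0.003]
force: [0.8, -0.9, -0.6]
grip_width: 0.092
gripper_force: 0.0
```

Call:
step_arm([
  {"hand": 1,"linear": [0,0,-0.04],"roll": 0.5},
  {"hand": 1,"linear": [0,-0.02,-0.075],"roll": 1.2},
  {"hand": 1,"linear": [-0.01,-0.05,-0.1],"roll": 1.9},
  {"hand": 1,"linear": [-0.02,-0.09,-0.11],"roll": 2.5},
  {"hand": 1,"linear": [-0.03,-0.13,-0.11],"roll": 3.05},
])

```text
time_s: 12.0
eef_pos: [0.5281, -0.1593, 0.3474]
ee_rot: [3.078, -0.625, 0.008]
force: [0.8, 1.4, 0.4]
grip_width: 0.0919
gripper_force: 0.0
```

```bash
cat > post.py <<'E'
from h import *
def big(m):
    n,l,s,_=cv2.connectedComponentsWithStats(m.astype(np.uint8)); return l==1+np.argmax(s[1:,4])
def rect(P): return cv2.minAreaRect((P[:,:2]*1000).astype(np.float32))
for n in("side","top"):
    im,d=snap(n); cv2.imwrite(f"pics/p_{n}.png",im); C=cloud(n,d); X,Y,Z=C[...,0],C[...,1],C[...,2]
    w=(d>.1)&(X>.40)&(X<.66)&(Y>.20)&(Y<.42)
    for a,b,t in((.232,.246,"griptop"),(.19,.212,"cam"),(.17,.246,"all"),(.007,.016,"foot")):
        m=w&(Z>a)&(Z<b)
        if m.sum()<10: print(n,t,"none"); continue
        P=C[big(m)]; r=rect(P); print(n,t,len(P),np.round(r[0],1),np.round(r[1],1),round(r[2],1),np.round(P.mean(0),4))
    m=w&(Z>.18)&(Z<.246)&(abs(X-.469)<.06)&(abs(Y-.337)<.045)
    P=C[m]; print("edges x",np.percentile(P[:,0],[1,99]),"y",np.percentile(P[:,1],[1,99]))
    w2=(d>.1)&(Y>.43)&(Y<.75)&(X>.35)&(X<.75)&(Z>.25)&(Z<.6); 
    if w2.sum(): print("large post",C[w2].min(0),C[w2].max(0))
E
python3 post.py; python3 go.py .469 .337 .33 -22.6
```

```text
side griptop 81 [469.5 327.5] [31.7 32.3] 67.1 [0.4692 0.3264 0.2361]
side cam 201 [584.  274.4] [38.4 67.4] 68.1 [0.5872 0.2753 0.1951]
side all 991 [529.9 291.5] [ 57.1 183.8] 66.3 [0.5272 0.2946 0.1942]
side foot 486 [467.8 336.6] [118.4 110.5] 16.5 [0.4644 0.3251 0.0114]
edges x [0.44727211 0.52599485] y [0.3053857  0.34275941]
large post [0.44189538 0.47856757 0.25005765] [0.64518229 0.66928918 0.31515609]
top griptop 147 [467.6 335.2] [31.5 32.8] 70.0 [0.4673 0.3341 0.2367]
top cam 277 [582.4 280.4] [39.  65.8] 64.7 [0.585  0.282  0.1957]
top all 883 [529.5 298.7] [ 62.4 183.7] 67.1 [0.537  0.3    0.1979]
top foot 591 [461.2 329.2] [ 99.8 117.9] 39.9 [0.4594 0.3211 0.0116]
edges x [0.44636719 0.52641258] y [0.30672534 0.35451407]
large post [0.44006181 0.49069234 0.25002994] [0.64364518 0.66668852 0.31756639]
t 12.1 pos [ 0.5276 -0.1518  0.3454] toolx yaw -22.11 tilt [ 0.001  0.003 -1.   ] 
move [-0.2382 -0.4307  0.0168] len 0.493 roll 0.082 F [ 0.  -0.2 -1.1] w 0.0919 gf 0.0 q [ 0.19  0.2   0.03  1.72 -0.01  1.22 -1.73]
```

Call:
step_arm([
  {"hand": 1,"linear": [-0.016,-0.029,0],"roll": 0},
  {"hand": 1,"linear": [-0.034,-0.061,0],"roll": 0},
  {"hand": 1,"linear": [-0.052,-0.094,0],"roll": 0},
  {"hand": 1,"linear": [-0.07,-0.127,0],"roll": 0},
  {"hand": 1,"linear": [-0.088,-0.159,0],"roll": 0},
])

```text
time_s: 12.52
eef_pos: [0.5069, 0.0226, 0.344]
ee_rot: [3.08, -0.616, -0.002]
force: [0.5, 0.1, -1.0]
grip_width: 0.0918
gripper_force: 0.0
```

Call:
step_arm([
  {"hand": 1,"linear": [-0.018,-0.033,0],"roll": 0},
  {"hand": 1,"linear": [-0.036,-0.066,0],"roll": 0},
  {"hand": 1,"linear": [-0.054,-0.099,0],"roll": 0},
  {"hand": 1,"linear": [-0.072,-0.132,0],"roll": 0},
  {"hand": 1,"linear": [-0.088,-0.159,0],"roll": 0},
])

```text
time_s: 12.93
eef_pos: [0.4868, 0.2041, 0.344]
ee_rot: [3.081, -0.614, -0.002]
force: [1.3, 0.4, 0.7]
grip_width: 0.092
gripper_force: 0.0
```

```bash
python3 go.py .469 .333 .29 -23
python3 - <<'E'
from h import *
from scipy.optimize import least_squares
# circle fit to the foot edge, both earlier clouds need depth: retake side only
for n in("side","top"):
    im,d=snap(n); C=cloud(n,d); X,Y,Z=C[...,0],C[...,1],C[...,2]
    m=((d>.1)&(abs(X-.46)<.09)&(abs(Y-.33)<.09)&(Z>.007)&(Z<.016))
    e=cv2.findContours(m.astype(np.uint8),cv2.RETR_EXTERNAL,cv2.CHAIN_APPROX_NONE)[0]
    e=max(e,key=len)[:,0]; P=C[e[:,1],e[:,0],:2]
    f=least_squares(lambda c:np.hypot(*(P-c).T)-.059,[.46,.33],loss="soft_l1",f_scale=.002); print(n,len(P),f.x,np.median(abs(f.fun)))
    m=(d>.1)&(abs(X-.467)<.05)&(abs(Y-.332)<.05)&(Z>.228)&(Z<.25); P=C[m]
    if len(P)>20: print(n,"griptop",len(P),cv2.minAreaRect((P[:,:2]*1000).astype(np.float32)))
E
```

```text
t 12.9333 pos [0.4868 0.2041 0.344 ] toolx yaw -22.53 tilt [-0.001 -0.    -1.   ] 
move [-0.0658 -0.1123  0.054 ] len 0.141 roll 0.079 F [1.3 0.4 0.7] w 0.092 gf 0.0 q [-0.25  0.18 -0.24  1.75  0.04  1.22 -2.47]
side 142 [0.46928936 0.33287529] 0.005848010772220684
side griptop 102 ((470.2750244140625, 329.71160888671875), (37.46114730834961, 32.683021545410156), 68.01226043701172)
top 84 [0.4738827 0.3347436] 0.005312682577738911
top griptop 157 ((468.7843933105469, 337.2752685546875), (35.2902717590332, 33.82509994506836), 70.70732116699219)
```

Call:
step_arm([
  {"hand": 1,"linear": [-0.015,-0.025,0.005],"roll": 0},
  {"hand": 1,"linear": [-0.033,-0.055,0.01],"roll": 0},
  {"hand": 1,"linear": [-0.05,-0.085,0.02],"roll": 0.05},
  {"hand": 1,"linear": [-0.066,-0.112,0.03],"roll": 0.08},
  {"hand": 1,"linear": [-0.066,-0.112,0.04],"roll": 0.08},
])

```text
time_s: 13.45
eef_pos: [0.4675, 0.3362, 0.3034]
ee_rot: [-3.078, 0.617, 0.004]
force: [0.2, -0.5, 0.1]
grip_width: 0.0913
gripper_force: 0.0
```

Call:
step_arm([
  {"hand": 1,"linear": [0,0,0.01],"roll": 0},
  {"hand": 1,"linear": [0,0,0.014],"roll": 0},
  {"hand": 1,"linear": [0,0,0.014],"roll": 0},
])

```text
time_s: 13.7
eef_pos: [0.4702, 0.3282, 0.289]
ee_rot: [3.074, -0.633, -0.002]
force: [0.1, -0.7, 0.3]
grip_width: 0.0921
gripper_force: 0.0
```

```bash
python3 go.py .4705 .335 .212 -23
python3 - <<'E'
from h import *
for n in("side","top"):
    im,d=snap(n); cv2.imwrite(f"pics/q_{n}.png",im)
a=cv2.imread("pics/q_side.png")[130:270,240:380]; b=cv2.imread("pics/q_top.png")[200:310,190:310]
o=np.zeros((560,800,3),np.uint8); o[:,:]=0
o[:400,:400]=cv2.resize(a,(400,400)); o[:367,400:]=cv2.resize(b,(400,367)); cv2.imwrite("pics/q.png",o)
E
```

```text
t 13.7 pos [0.4702 0.3282 0.289 ] toolx yaw -23.26 tilt [-0.002 -0.003 -1.   ] 
move [-0.0024 -0.0066  0.077 ] len 0.077 roll -0.043 F [ 0.1 -0.7  0.3] w 0.0921 gf 0.0 q [-0.43  0.31 -0.3   1.72  0.1   1.13 -2.73]
```

View pics/q.png

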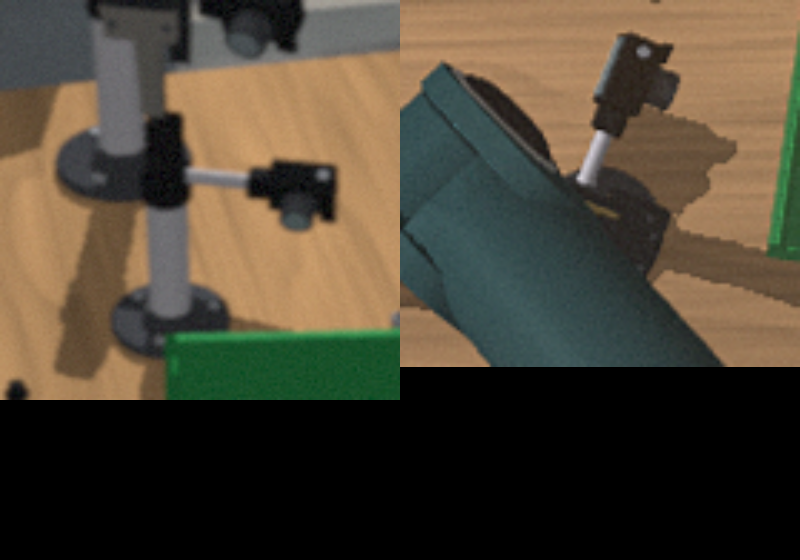

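The last picture shows the small post's grip at (165,150) in the left half, with the finger directly above and behind it. Descending.

Call:
step_arm([
  {"hand": 1,"linear": [-0.001,-0.003,0.015],"roll": 0},
  {"hand": 1,"linear": [-0.002,-0.005,0.03],"roll": 0},
  {"hand": 1,"linear": [-0.002,-0.005,0.045],"roll": 0},
  {"hand": 1,"linear": [-0.002,-0.005,0.06],"roll": 0},
  {"hand": 1,"linear": [-0.002,-0.005,0.077],"roll": 0},
])

```text
time_s: 14.22
eef_pos: [0.4711, 0.3356, 0.2143]
ee_rot: [-3.076, 0.631, -0.003]
force: [0.1, -0.1, -0.4]
grip_width: 0.0918
gripper_force: 0.0
```

Call:
step_arm([
  {"hand": 0.6,"linear": [0,0,0],"roll": 0},
  {"hand": 0.6,"linear": [0,0,0],"roll": 0},
  {"hand": 0.6,"linear": [0,0,0],"roll": 0},
  {"hand": 0.6,"linear": [0,0,0],"roll": 0},
], newtons=5)

```text
time_s: 14.55
eef_pos: [0.4707, 0.3365, 0.2151]
ee_rot: [-3.076, 0.629, -0.003]
force: [0.5, -0.8, 0.1]
grip_width: 0.067
gripper_force: 0.0
```

```bash
python3 go.py .4705 .335 .212 -23
```

```text
t 14.55 pos [0.4707 0.3365 0.2151] toolx yaw -23.12 tilt [ 0.002  0.001 -1.   ] 
move [0.0004 0.0015 0.0031] len 0.003 roll -0.02 F [ 0.5 -0.8  0.1] w 0.067 gf 0.0 q [-0.45  0.39 -0.29  1.79  0.13  0.98 -2.77]
```

Call:
step_arm([
  {"hand": 0.5,"linear": [0,0,0.003],"roll": 0},
  {"hand": 0.5,"linear": [0,0,0.003],"roll": 0},
  {"hand": 0.5,"linear": [0,0,0.003],"roll": 0},
  {"hand": 0.5,"linear": [0,0,0.003],"roll": 0},
])

```text
time_s: 14.88
eef_pos: [0.4699, 0.3363, 0.2107]
ee_rot: [-3.078, 0.629, -0.0]
force: [-0.1, 1.2, 0.5]
grip_width: 0.0464
gripper_force: 0.0
```

Call:
step_arm([
  {"hand": 0.44,"linear": [0,0,0],"roll": 0},
  {"hand": 0.44,"linear": [0,0,0],"roll": 0},
  {"hand": 0.44,"linear": [0,0,0],"roll": 0},
])

```text
time_s: 15.13
eef_pos: [0.4699, 0.3363, 0.2106]
ee_rot: [3.078, -0.629, 0.0]
force: [-0.9, 0.8, 0.3]
grip_width: 0.0402
gripper_force: 0.0
```

Call:
step_arm([
  {"hand": 0.38,"linear": [0,0,0],"roll": 0},
  {"hand": 0.38,"linear": [0,0,0],"roll": 0},
  {"hand": 0.38,"linear": [0,0,0],"roll": 0},
])

```text
time_s: 15.38
eef_pos: [0.4696, 0.3354, 0.2105]
ee_rot: [3.076, -0.629, -0.001]
force: [-1.2, -4.1, 3.0]
grip_width: 0.037
gripper_force: 5.0
```

```bash
python3 go.py .4705 .335 .212 -23
```

```text
t 15.3833 pos [0.4696 0.3354 0.2105] toolx yaw -23.11 tilt [-0.001 -0.002 -1.   ] 
move [ 0.001   0.     -0.0015] len 0.002 roll -0.018 F [-1.2 -4.1  3. ] w 0.037 gf 5.0 q [-0.45  0.39 -0.29  1.79  0.13  0.98 -2.77]
```

Contact on both sides at 37.0 mm, the size given with the paddle out. Squeeze, shifting 3 mm since the paddle moves in.

Call:
step_arm([
  {"hand": 0.2,"linear": [0,0.0015,0],"roll": 0},
  {"hand": 0.2,"linear": [0,0.003,0],"roll": 0},
  {"hand": 0.2,"linear": [0,0.003,0],"roll": 0},
  {"hand": 0.2,"linear": [0,0.003,0],"roll": 0},
], newtons=40)

```text
time_s: 15.72
eef_pos: [0.4683, 0.3324, 0.2105]
ee_rot: [3.076, -0.629, -0.001]
force: [-4.0, -5.1, 3.8]
grip_width: 0.0303
gripper_force: 40.0
```

```bash
python3 go.py .4705 .335 .212 -23
```

```text
t 15.7167 pos [0.4683 0.3324 0.2105] toolx yaw -23.12 tilt [-0.001 -0.002 -1.   ] 
move [ 0.001  -0.0032 -0.0015] len 0.004 roll -0.019 F [-4.  -5.1  3.8] w 0.0303 gf 40.0 q [-0.44  0.39 -0.29  1.8   0.13  0.98 -2.76]
```

Call:
step_arm([
  {"hand": 0.2,"linear": [0,0.001,-0.002],"roll": 0},
  {"hand": 0.2,"linear": [0,0.001,-0.004],"roll": 0},
  {"hand": 0.2,"linear": [0,0.001,-0.006],"roll": 0},
], newtons=30)

```text
time_s: 15.97
eef_pos: [0.4683, 0.3326, 0.2161]
ee_rot: [3.078, -0.628, -0.0]
force: [-0.1, 0.3, -5.1]
grip_width: 0.0304
gripper_force: 30.0
```

```bash
python3 go.py .4705 .335 .3205 -23; python3 post.py | grep -E "cam|griptop"
```

```text
t 15.9667 pos [0.4683 0.3326 0.2161] toolx yaw -23.08 tilt [-0. -0. -1.] 
move [ 0.001  -0.0031 -0.1044] len 0.104 roll -0.013 F [-0.1  0.3 -5.1] w 0.0304 gf 30.0 q [-0.44  0.38 -0.29  1.79  0.13  0.98 -2.76]
side griptop 76 [478.4 324.6] [64.9 21.2] 48.4 [0.4707 0.3156 0.2393]
side cam 299 [577.9 278.9] [40.8 86.3] 62.6 [0.5825 0.275  0.1983]
top griptop none
top cam 404 [574.  281.7] [47.1 84.9] 73.6 [0.5797 0.2828 0.1998]
```

The mast moves with about 5 N, so the lock is free. Continuing up.

Call:
step_arm([
  {"hand": 0.2,"linear": [0,0,-0.008],"roll": 0},
  {"hand": 0.2,"linear": [0,0,-0.02],"roll": 0},
  {"hand": 0.2,"linear": [0,0,-0.033],"roll": 0},
  {"hand": 0.2,"linear": [0,0,-0.045],"roll": 0},
  {"hand": 0.2,"linear": [0,0,-0.055],"roll": 0},
], newtons=35)

```text
time_s: 16.48
eef_pos: [0.4683, 0.3325, 0.2732]
ee_rot: [-3.078, 0.629, -0.001]
force: [0.0, -1.1, -5.9]
grip_width: 0.0305
gripper_force: 35.0
```

Call:
step_arm([
  {"hand": 0.2,"linear": [0,0,-0.012],"roll": 0},
  {"hand": 0.2,"linear": [0,0,-0.024],"roll": 0},
  {"hand": 0.2,"linear": [0,0,-0.034],"roll": 0},
  {"hand": 0.2,"linear": [0,0,-0.041],"roll": 0},
  {"hand": 0.2,"linear": [0,0,-0.045],"roll": 0},
])

```text
time_s: 16.9
eef_pos: [0.4683, 0.3325, 0.3178]
ee_rot: [-3.078, 0.629, -0.001]
force: [-0.6, -1.6, -5.4]
grip_width: 0.0302
gripper_force: 35.0
```

Call:
step_arm([
  {"hand": 0.2,"linear": [0,0,-0.001],"roll": 0},
  {"hand": 0.2,"linear": [0,0,-0.002],"roll": 0},
  {"hand": 0.2,"linear": [0,0,-0.002],"roll": 0},
  {"hand": 0.2,"linear": [0,0,-0.002],"roll": 0},
])

```text
time_s: 17.23
eef_pos: [0.4682, 0.3325, 0.3183]
ee_rot: [3.078, -0.629, -0.0]
force: [-0.5, -2.3, -3.2]
grip_width: 0.0304
gripper_force: 35.0
```

```bash
python3 go.py .4705 .335 .3205 -23
```

```text
t 17.2333 pos [0.4682 0.3325 0.3183] toolx yaw -23.09 tilt [-0. -0. -1.] 
move [ 0.0011 -0.0032 -0.0022] len 0.004 roll -0.015 F [-0.5 -2.3 -3.2] w 0.0304 gf 35.0 q [-0.43  0.29 -0.3   1.68  0.09  1.19 -2.73]
```

Call:
step_arm([
  {"hand": 0.2,"linear": [0,0,-0.001],"roll": 0},
  {"hand": 0.2,"linear": [0,0,-0.002],"roll": 0},
  {"hand": 0.2,"linear": [0,0,-0.002],"roll": 0},
  {"hand": 0.2,"linear": [0,0,-0.002],"roll": 0},
])

```text
time_s: 17.57
eef_pos: [0.4683, 0.3325, 0.3204]
ee_rot: [3.078, -0.629, -0.0]
force: [-1.2, -2.0, -3.8]
grip_width: 0.0304
gripper_force: 35.0
```

```bash
python3 go.py .4705 .335 .3205 -23
```

```text
t 17.5667 pos [0.4683 0.3325 0.3204] toolx yaw -23.09 tilt [-0. -0. -1.] 
move [ 0.0011 -0.0032 -0.0001] len 0.003 roll -0.016 F [-1.2 -2.  -3.8] w 0.0304 gf 35.0 q [-0.43  0.29 -0.3   1.68  0.09  1.19 -2.73]
```

Call:
step_arm([
  {"hand": 0.2,"linear": [0,0,-0.001],"roll": 0},
  {"hand": 0.2,"linear": [0,0,-0.001],"roll": 0},
  {"hand": 0.2,"linear": [0,0,-0.001],"roll": 0},
])

```text
time_s: 17.82
eef_pos: [0.4683, 0.3325, 0.3216]
ee_rot: [3.078, -0.629, -0.0]
force: [-0.5, -3.7, -3.3]
grip_width: 0.0302
gripper_force: 35.0
```

```bash
python3 go.py .4705 .335 .3205 -23
```

```text
t 17.8167 pos [0.4683 0.3325 0.3216] toolx yaw -23.09 tilt [-0. -0. -1.] 
move [ 0.0011 -0.0032  0.0011] len 0.004 roll -0.016 F [-0.5 -3.7 -3.3] w 0.0302 gf 35.0 q [-0.43  0.28 -0.3   1.67  0.09  1.2  -2.73]
```

Call:
step_arm([
  {"hand": 0.2,"linear": [0,0,-0.0005],"roll": 0},
  {"hand": 0.2,"linear": [0,0,-0.001],"roll": 0},
  {"hand": 0.2,"linear": [0,0,-0.001],"roll": 0},
  {"hand": 0.2,"linear": [0,0,-0.001],"roll": 0},
])

```text
time_s: 18.15
eef_pos: [0.4682, 0.3324, 0.3216]
ee_rot: [3.077, -0.629, -0.001]
force: [0.8, -1.6, -12.8]
grip_width: 0.0305
gripper_force: 35.0
```

```bash
python3 go.py .4705 .335 .3205 -23
python3 - <<'E'
from h import *
for n,a in(("side",.1951),("top",.1957)):
    im,d=snap(n); C=cloud(n,d); X,Y,Z=C[...,0],C[...,1],C[...,2]
    m=(d>.1)&(X>.53)&(X<.64)&(Y>.23)&(Y<.33)&(Z>.29)&(Z<.33); P=C[m]; print(n,len(P),np.round(P.mean(0),4),np.percentile(Z[m],[50,90,97]))
    m0=np.load("top0.npy") if n=="top" else np.load("side0.npy"); C0=cloud(n,m0); q=(m0>.1)&(C0[...,0]>.53)&(C0[...,0]<.64)&(C0[...,1]>.23)&(C0[...,1]<.33)&(C0[...,2]>.18)&(C0[...,2]<.22); print("  was",q.sum(),np.percentile(C0[...,2][q],[50,90,97]))
E
```

```text
t 18.15 pos [0.4682 0.3324 0.3216] toolx yaw -23.09 tilt [-0.001 -0.    -1.   ] 
move [ 0.0011 -0.0033  0.0011] len 0.004 roll -0.015 F [  0.8  -1.6 -12.8] w 0.0305 gf 35.0 q [-0.43  0.29 -0.3   1.67  0.09  1.2  -2.73]
side 410 [0.5795 0.2729 0.3012] [0.3015798  0.30914743 0.31074319]
  was 363 [0.19145618 0.19877286 0.20079599]
top 566 [0.577  0.282  0.3032] [0.30385825 0.31021337 0.31263199]
  was 458 [0.19257743 0.199175   0.20099017]
```

Hard end is reached at TCP z = 0.3216, i.e. 111 mm up, and the cameras show the camera raised about 110 mm. Easing back 1 mm to the stop and holding.

Call:
step_arm([
  {"hand": 0.2,"linear": [0,0,0.001],"roll": 0},
  {"hand": 0.2,"linear": [0,0,0.0018],"roll": 0},
  {"hand": 0.2,"linear": [0,0,0.0018],"roll": 0},
  {"hand": 0.2,"linear": [0,0,0.0018],"roll": 0},
  {"hand": 0.2,"linear": [0,0,0.0018],"roll": 0},
])

```text
time_s: 18.67
eef_pos: [0.4683, 0.3325, 0.3215]
ee_rot: [-3.078, 0.629, -0.001]
force: [-0.8, -3.0, -2.2]
grip_width: 0.0301
gripper_force: 35.0
```

```bash
python3 go.py .4705 .335 .3206 -23
python3 - <<'E'
from h import *
im,d=snap("top"); C=cloud("top",d); hsv=cv2.cvtColor(im,cv2.COLOR_BGR2HSV)
b=(d>.1)&(hsv[...,0]>95)&(hsv[...,0]<112)&(hsv[...,1]>110)&(hsv[...,2]>90)
n,l,s,c=cv2.connectedComponentsWithStats(b.astype(np.uint8))
for i in range(1,n):
    if s[i,4]>30: print("blue",s[i,4],np.round(C[l==i].mean(0),3))
X,Y,Z=[C[...,k] for k in range(3)]
m=(d>.1)&(abs(X-.485)<.055)&(abs(Y+.29)<.06)&(Z<.03); A=np.c_[X[m],Y[m],np.ones(m.sum())]; print("tray floor plane",np.linalg.lstsq(A,Z[m],rcond=None)[0],np.median(Z[m]))
E
```

```text
t 18.6667 pos [0.4683 0.3325 0.3215] toolx yaw -23.09 tilt [ 0. -0. -1.] 
move [ 0.001  -0.0032  0.0009] len 0.003 roll -0.016 F [-0.8 -3.  -2.2] w 0.0301 gf 35.0 q [-0.43  0.28 -0.3   1.67  0.09  1.2  -2.73]
blue 43 [0.527 0.067 0.05 ]
blue 42 [0.438 0.014 0.048]
tray floor plane [-0.00468793 -0.00046987  0.0053254 ] 0.0031830073187006924
```

Call:
step_arm([
  {"hand": 0.2,"linear": [0,0,0.0009],"roll": 0},
  {"hand": 0.2,"linear": [0,0,0.0009],"roll": 0},
  {"hand": 0.2,"linear": [0,0,0.0009],"roll": 0},
  {"hand": 0.2,"linear": [0,0,0.0009],"roll": 0},
])

```text
time_s: 19.05
eef_pos: [0.4683, 0.3325, 0.3199]
ee_rot: [3.078, -0.629, -0.0]
force: [-1.1, -4.3, -3.0]
grip_width: 0.03
gripper_force: 35.0
```

```bash
python3 go.py .4705 .335 .3206 -23; python3 -c "
from station import env
s=env.read_state(); print(s['eef_pos'],s['gripper_force'],s['dq'])
print(env.sign_off())"
```

```text
t 19.05 pos [0.4683 0.3325 0.3199] toolx yaw -23.09 tilt [-0. -0. -1.] 
move [ 0.0011 -0.0032 -0.0007] len 0.003 roll -0.015 F [-1.1 -4.3 -3. ] w 0.03 gf 35.0 q [-0.43  0.29 -0.3   1.68  0.09  1.19 -2.73]
[0.46828654 0.33251285 0.3198863 ] 34.99675154685974 [-0.00011429  0.00158209 -0.00087728  0.00043316  0.0017497   0.00040893
 -0.00244172]
the job is handed in; nothing more can be done
None
```

Job handed in after 19 s: all four wheels were seen in the bin, the empty tray is flat on the bench, and the gripper still holds the post's grip at 35 N with the paddle squeezed and the mast about 109–110 mm up (second stop 110).

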